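Load the tipping trough and tip the rosin cakes to its tab end

ROBOT

A 6-joint arm with a two-finger parallel gripper is mounted at the origin on a cart in front of the work surface, level with it; the furniture and walls round the work are solid. World frame = base frame: x ahead of the robot, y to its left, z up, the work surface at z = 0. Lengths are in m, angles in degrees, forces in N, time in s.
With the tool pointing down it reaches from about 0.35 to 0.95 m from the base axis. Payload 17.4 kg.
Tool frame: the origin (TCP) lies between the finger pads; the fingertips stand 8 mm ahead of it and the grasp point (between the pads) lies 11 mm behind it; z points along the fingers, x is the direction in which the jaws open and shut, and the axes are right-handed (so a half turn about z gives the same grasp; the last joint's range is limited). The gripper opens to 93 mm and grips with 3 to 60 N. Pads are 15 mm wide; open, the fingers measure 128 mm over their backs; the gripper's body (75 mm by 188 mm) begins 65 mm behind the grasp point.
Start: joints at [-74.931, 6.646, 82.598, -0, 90.757, -2.166], TCP at [0.2, -0.645, 0.227] pointing down, gripper open.
Joint ranges: [-162.19, 162.19], [-47.58, 125.68], [4.15, 143.07], [-65.23, 245.23], [0.69, 171.88], [-170.13, 170.13]. Speed limits (degrees/s): [108.29, 108.29, 127.2, 180, 180, 180].

INTERFACE

Orientations are given as a 3x3 rotation matrix whose columns are the frame's x, y, z axes.
In Python, from workcell import env, vision gives the robot as it stands.
- The arm moves only by the tool send_rows, never from a script. Its argument "targets" is a list of rows, each an object of numbers: "gripper": the finger opening in cm, from 0 to 9.3; "x", "y", "z": the shift along the tool's x, y, z in cm; "roll": the turn about the tool's z in degrees. In form: [{"gripper": .., "x": .., "y": .., "z": .., "roll": ..}, ...]. A call has 1 to 10 rows; each row is the pose to reach, as a shift and turn from the pose commanded when the call began, along the tool's axes at that moment; what a row does not reach only later rows make up. A row lasts 1/8 s, in which the tool goes at most 62.5 mm and 10.7 degrees, less where a joint would pass 70% of its speed; a pose out of reach is approached as far as the arm can. A call with a gripper value outside its range is refused whole. The fingers move at their own pace and stop on an object; "squeeze" is the grip in N (left out, the last holds). Time passes only in rows, so rows that repeat a pose let the fingers close. It gives the time, the measured TCP pose, the force and the opening at its end, in the units of the state.
- env.get_obs(): the state, without advancing time (a new reading comes with each control period).
- vision.snapshot(name): name is "scene" or "top" or "wrist"; returns a dict with "color" (400x640x3 uint8, red, green, blue), "camera_matrix" (3x3 intrinsics, pixels), "origin" and "attitude" of the camera in the world. Camera axes: x right, y up, looking along -z (the intrinsics and any distortion apply to the point x, -y, -z); pixel columns grow to the right and rows downward; lengths in m; the calibration is good to about 2 mm. A picture is of the moment at which its call begins. There is no depth.
- env.sign_off(): hands the job in, once; it reports no verdict.
The state is a dict: "time_s": time; "q": joint angles; "qvel": joint speeds; "effort": joint torques, N m; "tcp_pos": TCP position; "orientation": TCP orientation; "ft_force": force on the tool from outside, world axes, zero at the start; "wrist_torque": the same for the moment, N m; "finger_gap": opening from 0.0 (shut) to 1.0 (fully open).
Only numpy, scipy, OpenCV 4.12 (cv2) and the standard library are available. Lean on these libraries where they do the work, as an engineer would, in place of code of your own. Each camera call takes 0.05 s, during which the arm holds its last target.

TASK

Put the rosin cake from the bench flat into the loading half of the tipping trough (the half with the brass counterweight), beside the cake that is already there and must not be touched. Then push the red tab down, never with more than 22 N, until the trough presses firmly on the dark stop block under it, and keep it there until both cakes have slid right to the tab end by themselves. Then let the trough come slowly back to level under your hand without snapping back, with both cakes staying at the tab end, and leave the stop block and the brass pin tin where they are.

Things in the scene. Friction and masses are not known exactly. Their poses are not given: they have to be found in the camera images.
- stand_hinge (a point): Point on the trough's hinge axis, midway between the stand's two dark wooden cheeks (inner faces at y +-43 mm, outer +-52, 44 mm long), 115 mm above the bench. Fixed: local x points level along the trough to the red tab end, y is the hinge axis, z up. The stand's foot plate, 310 x 110 x 12 mm, lies centred under it; the cheeks reach 134 mm above the bench.
- tray (a joint): Tilt of the trough, rad: 0 level, where its counterweight holds it; grows as the tab end goes down. The stop block stops it somewhere between 0.38 and 0.52, depending on where the block stands. The counterweight (varies) pushes the tab up with about 3 to 7 N all the way; let go, the trough snaps back.
- tray_floor (a point): Centre of the waxed inner floor of the pale wooden trough, 11 mm above the hinge axis; tilts with it, local x to the tab end, z up. Inside 300 x 64 mm, walls 5 mm thick, 22 mm high over the floor (floor 126 mm, wall tops 148 mm above the bench when level). Loading half: x < 0, with the brass counterweight under it; tab half: x > 0. Cakes slide from about 0.3 rad of tilt or less.
- push_tab (a point): Middle of the free top face (52 mm long, 56 mm wide) of the 8 mm thick red push tab beyond the trough's tab end: 184 mm from the hinge axis along the trough and 13 mm above it (128 mm above the bench when level). Tilts with the trough, same axes. The end wall's face is 29 mm from this point towards the hinge and rises 20 mm above the tab.
- stop_top (a point): Middle of the top of the loose dark steel stop block (40 mm along the trough, 56 mm across, 48 mm high, 0.8 kg, black rubber on top), on the foot plate under the tab half, 88 to 115 mm from the hinge axis, top 60 mm above the bench. The trough's underside, a plane 5 mm above the hinge axis when level, comes down on the block's top edge that is farther from the hinge.
- stop_block: The same stop block; origin at the centre of its underside.
- cake_a_centre (a point): Middle (8 mm up) of the rosin cake that already lies in the loading half of the trough near its end: orange-brown in a round dark green collar, 45 mm across (its hard body 40 mm), 16 mm high, about 30 g. z is its axis, up.
- cake_b_centre (a point): Middle (8 mm up) of the like rosin cake on the bench: 45 mm across (hard body 40 mm), 16 mm high, 24 to 42 g. z is its axis, up.
- cake_a: The cake in the trough; origin at the centre of its underside.
- cake_b: The cake that starts on the bench; origin at the centre of its underside.
- pin_tin_centre (a point): Middle (14 mm up) of an open round brass tin of pins, 65 mm across, 28 mm high, a bystander that stands near the bench cake (the two may have changed places).
Mind the look-alikes: they are no part of the job. What is shaped like the cake_a but purple or turquoise is not meant.

How it is judged (in metres and radians):
On the way, in this order (a step that is already met when the one before it is completed fails the run):
1. the bench cake lies flat in the loading half of the level trough, released (y of cake_b_centre in the frame of tray_floor between -0.033 and 0.033 m and z of cake_b_centre in the frame of tray_floor between 0.004 and 0.014 m and x of cake_b_centre in the frame of tray_floor below -0.005 m and angle between cake_b_centre's own z axis and vertical below 0.15 rad and contact force between the fingers and cake_b below 0.1 N and value of joint tray below 0.05 rad), for 0.2 s.
2. the trough is held pressed on the stop block with 3 N or more, and both cakes have slid to the tab end (middles at least 65 mm past the hinge) (y of cake_a_centre in the frame of tray_floor between -0.033 and 0.033 m and z of cake_a_centre in the frame of tray_floor between 0.004 and 0.014 m and y of cake_b_centre in the frame of tray_floor between -0.033 and 0.033 m and z of cake_b_centre in the frame of tray_floor between 0.004 and 0.014 m and contact force between tray and stop_block above 3 N and x of each of cake_a_centre, cake_b_centre in the frame of tray_floor above 0.065 m), for 0.3 s.
At the end, for the whole second after the job is handed in: The trough is level again (within 0.03 rad) and let go, and both rosin cakes lie flat and at rest on its floor at the tab end, their middles at least 60 mm past the hinge; the stop block stands within 15 mm of where it was (y of cake_a_centre in the frame of tray_floor between -0.033 and 0.033 m and z of cake_a_centre in the frame of tray_floor between 0.004 and 0.014 m and y of cake_b_centre in the frame of tray_floor between -0.033 and 0.033 m and z of cake_b_centre in the frame of tray_floor between 0.004 and 0.014 m and x of each of cake_a_centre, cake_b_centre in the frame of tray_floor above 0.06 m and value of joint tray below 0.03 rad and angle between each of cake_a_centre, cake_b_centre's own z axis and vertical below 0.15 rad and linear speed of each of cake_a, cake_b below 0.02 m/s and distance of stop_block from where it was at the start of the episode below 0.015 m); the robot touches nothing.
It fails at once if the robot presses on the trough with more than 22 N (contact force between any of the arm, the fingers and tray above 22 N).
It fails at once if the trough snaps back (faster than 1.5 rad/s) (velocity of joint tray below -1.5 rad/s).
It fails at once if the robot touches the cake that was already in the trough (contact force between the fingers and cake_a above 0.3 N).
It fails at once if the robot pushes the bench cake along in the tab half of the trough (x of cake_b_centre in the frame of tray_floor above 0.01 m and y of cake_b_centre in the frame of tray_floor between -0.033 and 0.033 m and z of cake_b_centre in the frame of tray_floor between 0.004 and 0.014 m and contact force between the fingers and cake_b above 0.3 N).
It fails at once if the pin tin is moved by more than 20 mm (distance of pin_tin_centre from where it was at the start of the episode above 0.02 m).
It also fails if it takes over 67 s, if anything falls off the work surface, if the arm or the gripper's body presses on something with over 40 N, if the wrist force passes 120 N, or if a joint passes its speed limit or range.

## Working session

There is one attempt and no reset: what is moved stays moved. The work goes in short steps, Python scripts to look and compute and a tool call to move; the robot and the scene stay as the last step left them, time stands still between calls to the robot, and variables do not carry over. Pictures are saved under pics/ and viewed, and the job is handed in when it is done.

Besides the shell and the picture viewer there is one more tool, called after "Call:" as name(argument=value, ...) on one line, values as JSON. send_rows: Moves the arm, as the interface text tells. Its arguments: {"type":"object","properties":{"targets":{"type":"array"},"squeeze":{"type":"number"}},"required":["targets"]}

```bash
mkdir -p pics; ls
python3 - <<'E'
from workcell import env, vision
import cv2, numpy as np
print(env.get_obs())
for n in ["scene","top","wrist"]:
    s=vision.snapshot(n); cv2.imwrite(f"pics/{n}0.png",s["color"][:,:,::-1])
    np.savez(f"pics/{n}0.npz",**s)
    print(n,s["camera_matrix"].tolist(),s["origin"],s["attitude"].tolist(),s.keys())
E
```

```text
pics
{'time_s': 0.0, 'q': array([-7.49320738e+01,  6.67493212e+00,  8.26360984e+01, -1.41549662e-03,
        9.07559138e+01, -2.16535603e+00]), 'qvel': array([0.06358998, 0.01948504, 0.02827315, 0.08763362, 0.00445247,
       0.15443574]), 'effort': array([-1.10040539e-03, -7.21261597e+01, -6.22610736e+01,  7.80632976e-02,
        2.36440514e-02, -9.51204538e-05]), 'tcp_pos': array([ 0.19991616, -0.64451222,  0.22589185]), 'orientation': array([[ 2.96262417e-01, -9.55106524e-01, -3.27594958e-04],
       [-9.55105866e-01, -2.96262598e-01,  1.12180440e-03],
       [-1.16849684e-03, -1.94606184e-05, -9.99999317e-01]]), 'ft_force': array([-0.12868538, -0.0808416 , -0.29519311]), 'wrist_torque': array([ 0.01488632,  0.02190176, -0.02930582]), 'finger_gap': 1.0021537199304684}
scene [[483.7732968657094, 0.0, 324.9683091394687], [0.0, 483.7732968657094, 193.72557955018607], [0.0, 0.0, 1.0]] [-0.29763147  0.58278635  0.96427356] [[-0.5970252621645135, 0.5027169610530589, -0.6251691718302907], [-0.8021873940788405, -0.3813965119447282, 0.4593822868346084], [-0.007498074312348379, 0.7757656590
[... 218 characters left out ...]
-0.06778861  1.03058576] [[0.0007091034281304911, 0.9929053526924272, -0.1189052470122959], [-0.9999784588413839, -7.183033344531099e-05, -0.006563283752347168], [-0.006525260572485994, 0.11890733970251831, 0.9928839134255983]] dict_keys(['color', 'camera_matrix', 'origin', 'attitude'])
wrist [[290.25816143499486, 0.0, 319.51458587962384], [0.0, 290.25816143499486, 195.67975642326846], [0.0, 0.0, 1.0]] [ 0.27024238 -0.62275124  0.38497135] [[0.29595528212299566, 0.9215354010596282, 0.25136223976040384], [-0.9552017682543151, 0.28558760228595825, 0.0776485888112957], [-0.00023001592647037928, -0.2630821658996026, 0.9647734040064777]] dict_keys(['color', 'camera_matrix', 'origin', 'attitude'])
```

View pics/top0.png

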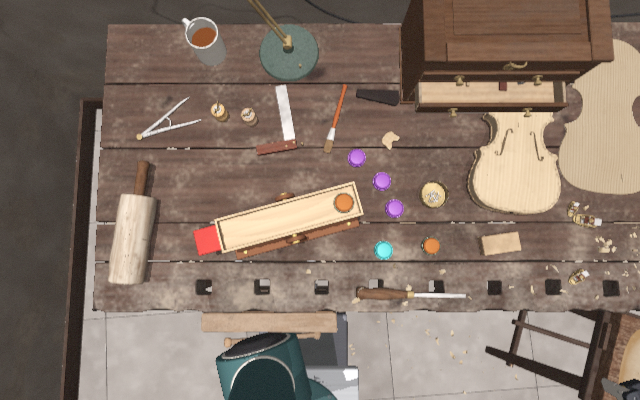

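View pics/scene0.png

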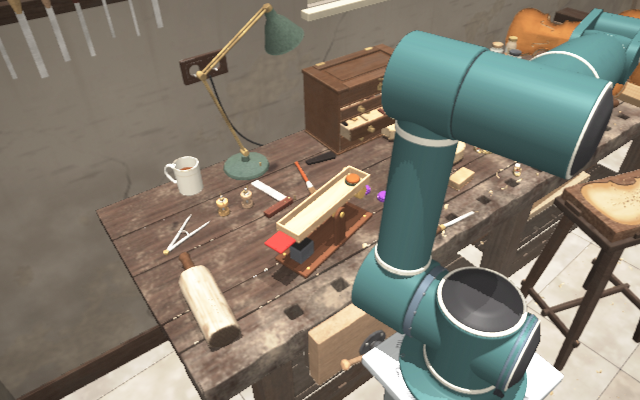

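View pics/wrist0.png

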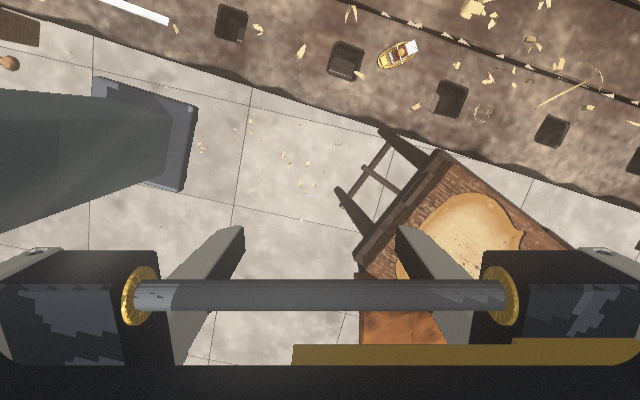

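The top view shows orange-brown round things at (344,203), lying in the trough (cake_a), and at (431,245), on the bench. The purple ones at (357,158), (382,181) and (395,208) and the turquoise one at (384,250) are look-alikes. The tin is at (433,195). The bench cake should be the one at (431,245). I'll enlarge that area and measure.

```bash
cat > h.py <<'E'
import numpy as np, cv2
def ray(s,uv):
    K=s["camera_matrix"]; p=np.linalg.inv(K)@np.array([uv[0],uv[1],1.0])
    d=s["attitude"]@np.array([p[0],-p[1],-p[2]]); return np.array(s["origin"]),d
def onz(s,uv,z):
    o,d=ray(s,uv); return o+d*(z-o[2])/d[2]
def proj(s,P):
    c=s["attitude"].T@(np.array(P)-s["origin"]); p=s["camera_matrix"]@np.array([c[0],-c[1],-c[2]]); return p[:2]/p[2]
def blobs(s,lo,hi,mn=30):
    hsv=cv2.cvtColor(s["color"],cv2.COLOR_RGB2HSV); m=cv2.inRange(hsv,np.array(lo),np.array(hi))
    n,l,st,c=cv2.connectedComponentsWithStats(m); return [(c[i].round(1),st[i].tolist(),(l==i)) for i in range(1,n) if st[i][4]>=mn]
E
python3 - <<'E'
import numpy as np,cv2
from h import *
s=np.load("pics/top0.npz")
im=s["color"][:,:,::-1]
cv2.imwrite("pics/crop1.png",cv2.resize(im[150:280,180:480],None,fx=2.6,fy=2.6,interpolation=cv2.INTER_CUBIC))
for n,lo,hi,z in [("orange",(5,150,100),(16,255,255),.016),("red",(0,180,120),(4,255,255),.128),("red2",(176,180,120),(180,255,255),.128),("tin",(20,60,100),(30,255,255),.028)]:
    for c,st,m in blobs(s,lo,hi): print(n,c,st,onz(s,c,z).round(4))
for c,st,m in blobs(s,(0,180,120),(4,255,255)):
    if abs(c[0]-207)<20:
        r=cv2.minAreaRect(np.argwhere(m)[:,::-1].astype(np.float32)); b=cv2.boxPoints(r); print([onz(s,p,.128)[:2].round(4) for p in b])
E
```

```text
orange [203.1  36.7] [192, 28, 24, 18, 321] [0.975  0.2308 0.016 ]
orange [338.9 105.9] [332, 84, 15, 44, 175] [ 0.7901 -0.1176  0.016 ]
orange [343.4 202.2] [335, 194, 18, 17, 243] [ 0.5463 -0.1272  0.016 ]
orange [431.  245.4] [423, 238, 17, 16, 200] [ 0.4414 -0.3378  0.016 ]
tin [287.4  40.1] [284, 35, 8, 12, 34] [0.9589 0.0126 0.028 ]
tin [431.2 187.8] [423, 183, 19, 12, 108] [ 0.58   -0.3395  0.028 ]
```

View pics/crop1.png

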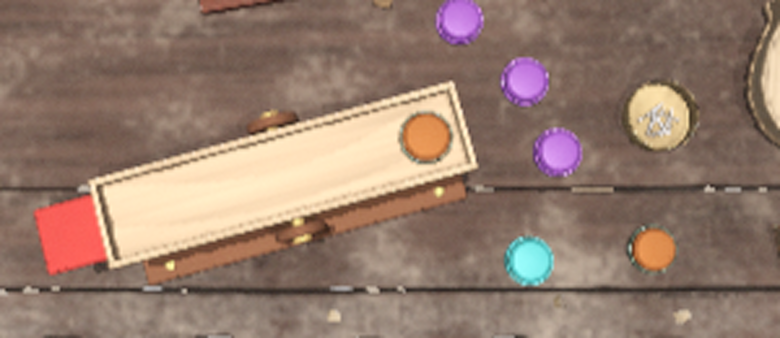

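The crop confirms it: an orange-brown cake in a dark green collar at (431,246) in the picture, with the tin at (433,195) clear of it and the turquoise look-alike at (384,250). Next I'll measure the trough pose.

Run:
```python
import numpy as np,cv2
from h import *
s=np.load("pics/top0.npz"); t=np.load("pics/scene0.npz")
im=s["color"]; hsv=cv2.cvtColor(im,cv2.COLOR_RGB2HSV)
print("tabhsv",hsv[240,207],"wall",hsv[219,215], "floor",hsv[215,280])
# red
m=((hsv[:,:,0]>172)|(hsv[:,:,0]<4))&(hsv[:,:,1]>140)&(hsv[:,:,2]>120)
m[:,:180]=0;m[:,260:]=0;m[:200]=0
b=cv2.boxPoints(cv2.minAreaRect(np.argwhere(m)[:,::-1].astype(np.float32)))
print("tab px",b.round(1).tolist()); print([onz(s,p,.128)[:2].round(4) for p in b], onz(s,b.mean(0),.128))
# trough pale
m2=(hsv[:,:,0]>10)&(hsv[:,:,0]<30)&(hsv[:,:,2]>150)
m2=m2.astype(np.uint8);m2[:165]=0;m2[260:]=0;m2[:,:205]=0;m2[:,372:]=0
m2=cv2.morphologyEx(m2,cv2.MORPH_CLOSE,np.ones((5,5)))
n,l,st,c=cv2.connectedComponentsWithStats(m2); i=1+np.argmax(st[1:,4])
r=cv2.minAreaRect(np.argwhere(l==i)[:,::-1].astype(np.float32)); b=cv2.boxPoints(r)
print("trough px",b.round(1).tolist(),st[i])
W=np.array([onz(s,p,.148)[:2] for p in b]);print(W.round(4),W.mean(0))
print([np.linalg.norm(W[k]-W[(k+1)%4]).round(4) for k in range(4)])
ang=[np.degrees(np.arctan2(*(W[(k+1)%4]-W[k])[::-1])).round(2) for k in range(4)];print(ang)
# crops
cv2.imwrite("pics/crop2.png",cv2.resize(t["color"][150:290,240:400,::-1],None,fx=4.5,fy=4.2,interpolation=cv2.INTER_CUBIC))
```

```text
tabhsv [  1 164 253] wall [ 17  71 226] floor [ 17  65 255]
tab px [[192.0, 230.0], [214.10000610351562, 224.5], [220.5, 249.89999389648438], [198.39999389648438, 255.39999389648438]]
[array([0.4732, 0.2073]), array([0.4852, 0.1597]), array([0.4305, 0.1444]), array([0.4187, 0.1917])] [0.45180203 0.17575351 0.128     ]
trough px [[209.60000610351562, 257.70001220703125], [210.5, 171.10000610351562], [365.5, 172.60000610351562], [364.6000061035156, 259.29998779296875]] [ 210  172  156   88 7082]
[[ 0.4142  0.162 ]
 [ 0.5989  0.1659]
 [ 0.5953 -0.1673]
 [ 0.4113 -0.1631]] [ 0.50491507 -0.00062585]
[np.float64(0.1847), np.float64(0.3332), np.float64(0.1841), np.float64(0.3251)]
[np.float64(1.21), np.float64(-90.61), np.float64(178.67), np.float64(89.48)]
```

View pics/crop2.png

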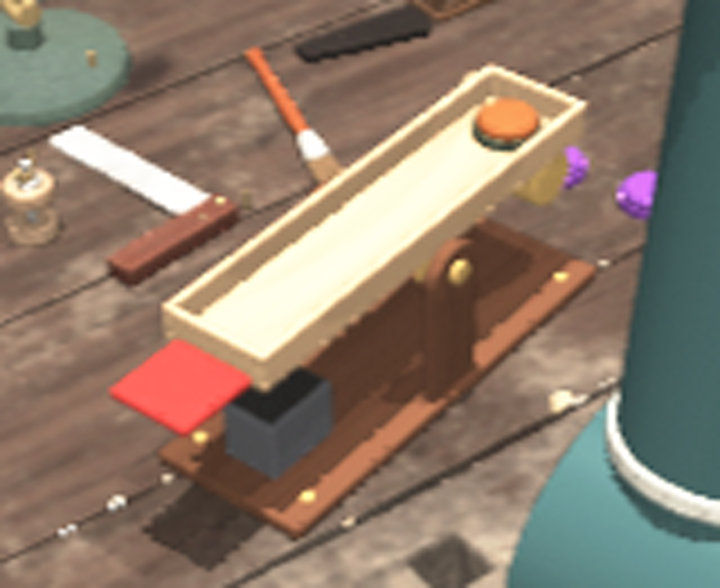

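Run:
```python
import numpy as np,cv2
from h import *
s=np.load("pics/top0.npz"); t=np.load("pics/scene0.npz")
im=s["color"]; hsv=cv2.cvtColor(im,cv2.COLOR_RGB2HSV)
m2=((hsv[:,:,0]>10)&(hsv[:,:,0]<30)&(hsv[:,:,2]>165)&(hsv[:,:,1]>40)).astype(np.uint8)
poly=np.array([[205,210],[358,172],[372,220],[222,262]]);k=np.zeros_like(m2);cv2.fillPoly(k,[poly],1);m2*=k
n,l,st,c=cv2.connectedComponentsWithStats(m2); i=1+np.argmax(st[1:,4])
b=cv2.boxPoints(cv2.minAreaRect(np.argwhere(l==i)[:,::-1].astype(np.float32)))
h=np.array([[92,181],[453,83],[476,168],[112,268]])/2.6+[180,150]
for b in (b,h):
    W=np.array([onz(s,p,.148)[:2] for p in b]);print(b.round(1).tolist(),W.round(4).tolist(),W.mean(0))
    print([np.linalg.norm(W[k]-W[(k+1)%4]).round(4) for k in range(4)],[np.degrees(np.arctan2(*(W[(k+1)%4]-W[k])[::-1])).round(2) for k in range(4)])
c=onz(s,(343.4,202.2),.142);print("cake a",c)
# stop block in scene crop: top corners (top dark)  crop scale 4.5/4.2
f=lambda x,y:np.array([240+x/4.5,150+y/4.2])
for p in [(228,405),(330,380),(278,425)]: print(onz(t,f(*p),.060))
v=cv2.vconcat
cc=cv2.resize(t["color"][225:290,265:345,::-1],None,fx=9,fy=9,interpolation=cv2.INTER_CUBIC); cv2.imwrite("pics/crop3.png",cc)
```

```text
[[210.60000610351562, 219.5], [353.5, 179.0], [365.70001220703125, 222.0], [222.8000030517578, 262.5]] [[0.4945, 0.1625], [0.5815, -0.1415], [0.4894, -0.1663], [0.4044, 0.1341]] [ 0.49244449 -0.00277908]
[np.float64(0.3162), np.float64(0.0953), np.float64(0.3123), np.float64(0.0945)] [np.float64(-74.03), np.float64(-164.9), np.float64(105.81), np.float64(17.47)]
[[215.4, 219.6], [354.2, 181.9], [363.1, 214.6], [223.1, 253.1]] [[0.4943, 0.1523], [0.5752, -0.143], [0.505, -0.161], [0.4239, 0.134]] [ 0.49960528 -0.0044152 ]
[np.float64(0.3061), np.float64(0.0724), np.float64(0.306), np.float64(0.0727)] [np.float64(-74.69), np.float64(-165.58), np.float64(105.37), np.float64(14.55)]
cake a [ 0.53216961 -0.11984197  0.142     ]
[0.47735011 0.12625469 0.06      ]
[0.45952991 0.06613769 0.06      ]
[0.44563092 0.11283252 0.06      ]
```

View pics/crop3.png

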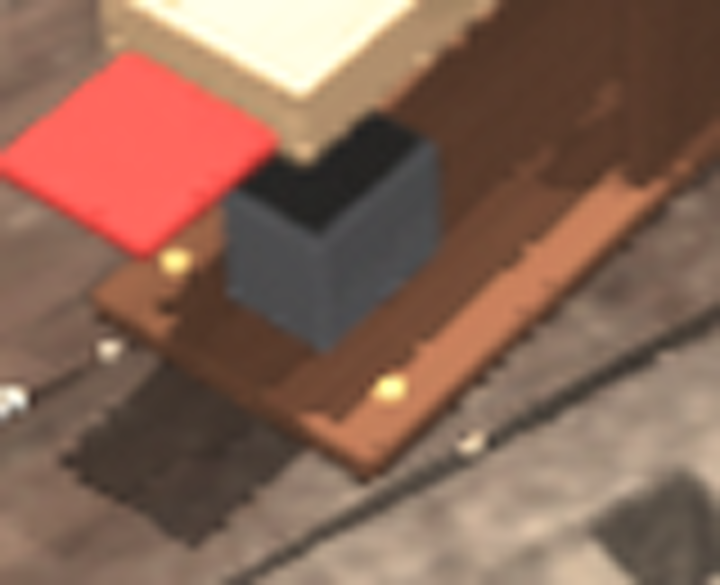

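Call:
send_rows(targets=[{"gripper": 9.3, "x": -2, "y": -3, "z": 1, "roll": 0}, {"gripper": 8, "x": -5, "y": -7, "z": 2, "roll": 1}, {"gripper": 7.5, "x": -8.5, "y": -12, "z": 4, "roll": 2}, {"gripper": 7.5, "x": -12, "y": -17, "z": 6, "roll": 2}, {"gripper": 7.5, "x": -15.5, "y": -22, "z": 8, "roll": 2}, {"gripper": 7.5, "x": -18.5, "y": -27, "z": 9, "roll": 2}, {"gripper": 7.5, "x": -21, "y": -30.5, "z": 10, "roll": 2}, {"gripper": 7.5, "x": -22.1, "y": -32.1, "z": 10.5, "roll": 2}, {"gripper": 7.5, "x": -22.1, "y": -32.1, "z": 10.5, "roll": 2}])

```text
time_s: 1.27
tcp_pos: [0.4413, -0.3381, 0.1214]
orientation: [[0.264, -0.964, -0.001], [-0.964, -0.264, 0.0], [-0.0, 0.0, -1.0]]
ft_force: [-0.2, -0.6, 0.6]
finger_gap: 0.807
```

Run:
```python
from workcell import env, vision
import cv2, numpy as np
from h import *
o=env.get_obs();print(o["tcp_pos"],o["orientation"].round(4).tolist(),o["ft_force"],o["q"].round(1),o["finger_gap"])
for n in ["scene","top","wrist"]:
    s=vision.snapshot(n); cv2.imwrite(f"pics/{n}1.png",s["color"][:,:,::-1]); np.savez(f"pics/{n}1.npz",**s)
    for c,st,m in blobs(s,(5,150,100),(16,255,255),60): print(n,c,st,onz(s,c,.016).round(4),onz(s,c,.142).round(4))
t=np.load("pics/scene0.npz")
for p,z in [((300.6,250.6),.06),((313.6,241.4),.06),((290.3,246),.06),((301.1,263.7),.012)]:
    P=onz(t,p,z); d=P[:2]-[.4996,-.0044]; print("stop",P.round(4),"local",np.round([d@[-.2605,.9655],d@[-.9655,-.2605]],4))
```

```text
[ 0.44128792 -0.33812251  0.12137837] [[0.2642, -0.9645, -0.0005], [-0.9645, -0.2642, 0.0002], [-0.0004, 0.0005, -1.0]] [-0.21091272 -0.6220987   0.63461596] [-40.1  -5.5 104.7  -0.   80.8  34.6] 0.8065547341972827
scene [549.2  34.8] [506, 9, 86, 52, 2647] [ 0.9854 -1.8066  0.016 ] [ 0.8149 -1.4891  0.142 ]
scene [611.3  58.3] [572, 10, 68, 88, 3640] [ 0.6377 -1.7773  0.016 ] [ 0.5134 -1.4637  0.142 ]
scene [301.3 171.6] [295, 162, 13, 20, 68] [ 0.7817 -0.1144  0.016 ] [ 0.6383 -0.0218  0.142 ]
top [203.1  36.7] [192, 28, 24, 18, 322] [0.975  0.2308 0.016 ] [0.9076 0.1937 0.142 ]
top [339.  105.7] [332, 84, 15, 44, 171] [ 0.7906 -0.1179  0.016 ] [ 0.7462 -0.1116  0.142 ]
top [343.4 202.1] [335, 194, 18, 17, 243] [ 0.5465 -0.1272  0.016 ] [ 0.5324 -0.1198  0.142 ]
wrist [61.6 60.8] [0, 54, 123, 17, 981] [ 0.4985 -0.0996  0.016 ] [ 0.5048 -0.2044  0.142 ]
wrist [128.2  62.9] [122, 59, 14, 11, 69] [ 0.5115 -0.1537  0.016 ] [ 0.5116 -0.2327  0.142 ]
wrist [66.3 85. ] [0, 73, 143, 22, 2231] [ 0.48   -0.1042  0.016 ] [ 0.4951 -0.2068  0.142 ]
wrist [319.1 196.1] [299, 177, 41, 39, 1253] [ 0.4415 -0.3389  0.016 ] [ 0.4749 -0.3299  0.142 ]
stop [0.4492 0.1141 0.06  ] local [0.1275 0.0178]
stop [0.4563 0.0676 0.06  ] local [0.0808 0.0231]
stop [0.4792 0.1262 0.06  ] local [ 0.1314 -0.0144]
stop [0.4484 0.1153 0.012 ] local [0.1289 0.0183]
```

View pics/wrist1.png

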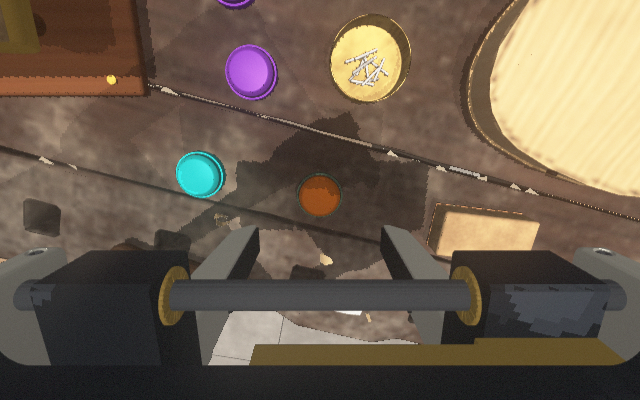

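Seen from the wrist, the cake is at (319,196), which gives (0.4415,-0.339). That agrees with the top view, and the tin (369,58) and the turquoise cake (200,174) are clear. Next: descend and grip.

Call:
send_rows(targets=[{"gripper": 7.5, "x": 0, "y": 0, "z": 3, "roll": 0}, {"gripper": 7.5, "x": 0, "y": 0, "z": 6, "roll": 0}, {"gripper": 7.5, "x": 0, "y": 0, "z": 8.5, "roll": 0}, {"gripper": 7.5, "x": 0, "y": 0, "z": 10, "roll": 0}, {"gripper": 7.5, "x": 0, "y": 0, "z": 10.8, "roll": 0}, {"gripper": 7.5, "x": 0, "y": 0, "z": 11, "roll": 0}, {"gripper": 3.5, "x": 0, "y": 0, "z": 11, "roll": 0}, {"gripper": 3.5, "x": 0, "y": 0, "z": 11, "roll": 0}, {"gripper": 3.5, "x": 0, "y": 0, "z": 11, "roll": 0}, {"gripper": 3.5, "x": 0, "y": 0, "z": 11, "roll": 0}], squeeze=8)

```text
time_s: 2.68
tcp_pos: [0.4412, -0.3386, 0.0119]
orientation: [[0.263, -0.965, 0.0], [-0.965, -0.263, -0.0], [0.0, -0.0, -1.0]]
ft_force: [1.2, -0.6, 1.2]
finger_gap: 0.424
```

Call:
send_rows(targets=[{"gripper": 3.5, "x": 0, "y": 0, "z": -1, "roll": 0}, {"gripper": 3.5, "x": 0, "y": 0, "z": -4, "roll": 0}, {"gripper": 3.5, "x": 0, "y": 0, "z": -8, "roll": 0}, {"gripper": 3.5, "x": 0, "y": 0, "z": -12, "roll": 0}, {"gripper": 3.5, "x": 0, "y": 0, "z": -16, "roll": 0}, {"gripper": 3.5, "x": 0, "y": 0, "z": -18.5, "roll": 0}, {"gripper": 3.5, "x": 0, "y": 0, "z": -19.3, "roll": 0}, {"gripper": 3.5, "x": 0, "y": 0, "z": -19.3, "roll": 0}])

```text
time_s: 3.68
tcp_pos: [0.441, -0.3385, 0.2045]
orientation: [[0.263, -0.965, 0.0], [-0.965, -0.263, -0.0], [0.0, -0.0, -1.0]]
ft_force: [0.1, 0.8, -1.4]
finger_gap: 0.424
```

Run:
```python
from workcell import env, vision
import cv2, numpy as np
from h import *
o=env.get_obs();R=o["orientation"];print(o["tcp_pos"],o["ft_force"],o["finger_gap"])
C=np.array([.4996,-.0044]);u=np.array([-.2605,.9655]);T=C-.036*u
d=np.array([*T,0.2])-o["tcp_pos"];print(T,(R.T@d*100).round(2), "yaw",np.degrees(np.arctan2(R[1,0],R[0,0])))
s=vision.snapshot("wrist");cv2.imwrite("pics/wrist2.png",s["color"][:,:,::-1])
s=vision.snapshot("top");cv2.imwrite("pics/top2.png",s["color"][:,:,::-1])
```

```text
[ 0.44104796 -0.33847121  0.20453806] [ 0.13146723  0.80285054 -1.38644058] 0.42414320037832354
[ 0.508978 -0.039158] [-27.09 -14.42   0.45] yaw -74.76721980820943
```

View pics/wrist2.png

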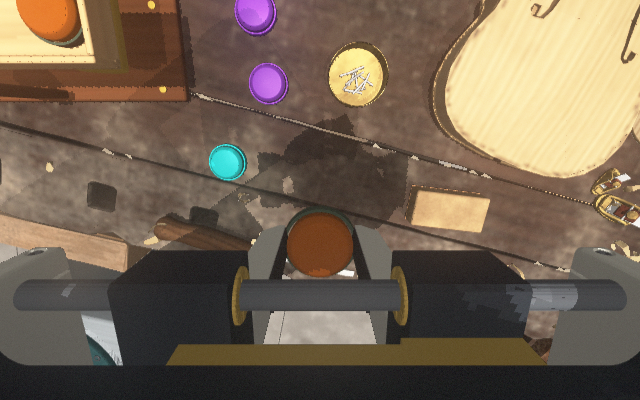

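The cake is held, with its top at (320,243) between the fingers. Next: carry it over the trough, high above cake_a.

Call:
send_rows(targets=[{"gripper": 3.5, "x": -2, "y": -1, "z": 0, "roll": 0}, {"gripper": 3.5, "x": -6, "y": -3.2, "z": 0, "roll": 0}, {"gripper": 3.5, "x": -10, "y": -5.3, "z": 0, "roll": 0}, {"gripper": 3.5, "x": -14, "y": -7.4, "z": 0, "roll": 0}, {"gripper": 3.5, "x": -18, "y": -9.6, "z": 0, "roll": 0}, {"gripper": 3.5, "x": -22, "y": -11.7, "z": 0, "roll": 0}, {"gripper": 3.5, "x": -25, "y": -13.3, "z": 0, "roll": 0}, {"gripper": 3.5, "x": -26.6, "y": -14.1, "z": 0, "roll": 0}, {"gripper": 3.5, "x": -27.1, "y": -14.4, "z": 0, "roll": 0}, {"gripper": 3.5, "x": -27.1, "y": -14.4, "z": 0, "roll": 0}])

```text
time_s: 5.03
tcp_pos: [0.5087, -0.0395, 0.2045]
orientation: [[0.263, -0.965, -0.0], [-0.965, -0.263, -0.0], [0.0, 0.0, -1.0]]
ft_force: [-0.1, 0.1, -1.2]
finger_gap: 0.424
```

Run:
```python
from workcell import env, vision
import cv2, numpy as np
from h import *
o=env.get_obs();R=o["orientation"];print(o["tcp_pos"],o["ft_force"],o["finger_gap"],np.degrees(np.arctan2(R[1,0],R[0,0])))
C=np.array([.4996,-.0044]);u=np.array([-.2605,.9655]);v=np.array([-.9655,-.2605])
s=vision.snapshot("wrist");cv2.imwrite("pics/wrist3.png",s["color"][:,:,::-1])
np.savez("pics/wrist3.npz",**s)
for x,y in [(-.155,.037),(-.155,-.037),(.155,-.037),(.155,.037)]: print(proj(s,[*(C+x*u+y*v),.148]).round(1))
s=vision.snapshot("scene");cv2.imwrite("pics/scene3.png",s["color"][:,:,::-1])
```

```text
[ 0.50873154 -0.03948134  0.20447745] [-0.12517211  0.08051222 -1.1700291 ] 0.4238126921321638 -74.76810915189874
[464.9 256.8]
[478.1 167. ]
[ 64.  166.2]
[ 84.8 256.2]
```

View pics/wrist3.png

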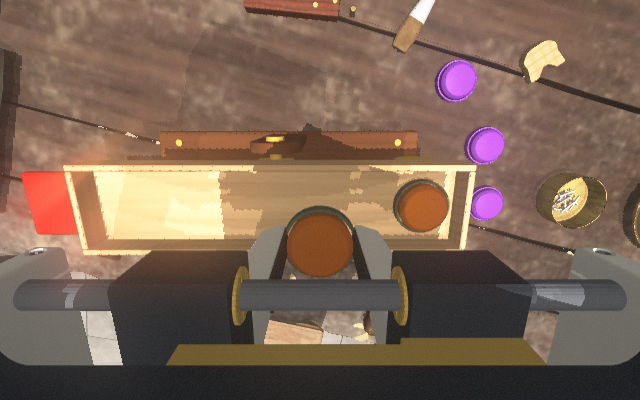

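View pics/scene3.png

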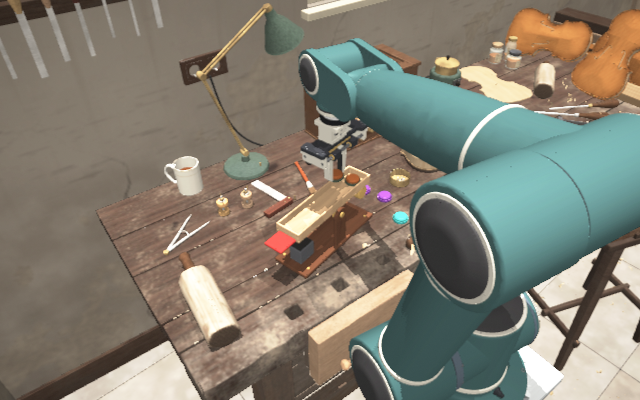

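The predicted trough corners match the picture to about 2 px (wall corners seen at (475,166) and (64,166)). Cake_a at (421,205) is clear of the finger. Next: lower.

Call:
send_rows(targets=[{"gripper": 3.5, "x": 0, "y": 0, "z": 1.5, "roll": 0}, {"gripper": 3.5, "x": 0, "y": 0, "z": 3.5, "roll": 0}, {"gripper": 3.5, "x": 0, "y": 0, "z": 5, "roll": 0}, {"gripper": 3.5, "x": 0, "y": 0, "z": 5.8, "roll": 0}, {"gripper": 3.5, "x": 0, "y": 0, "z": 6.2, "roll": 0}, {"gripper": 3.5, "x": 0, "y": 0, "z": 6.4, "roll": 0}, {"gripper": 3.5, "x": 0, "y": 0, "z": 6.5, "roll": 0}, {"gripper": 3.5, "x": 0, "y": 0, "z": 6.6, "roll": 0}, {"gripper": 3.5, "x": 0, "y": 0, "z": 6.6, "roll": 0}])

```text
time_s: 6.25
tcp_pos: [0.5089, -0.0392, 0.1388]
orientation: [[0.263, -0.965, 0.0], [-0.965, -0.263, -0.0], [0.0, -0.0, -1.0]]
ft_force: [-0.5, -0.0, 0.8]
finger_gap: 0.426
```

Run:
```python
from workcell import env, vision
import cv2, numpy as np
o=env.get_obs();print(o["tcp_pos"],o["ft_force"])
s=vision.snapshot("wrist");cv2.imwrite("pics/wrist4.png",s["color"][:,:,::-1])
```

```text
[ 0.50885826 -0.03920321  0.13875552] [-0.47394563 -0.00809544  0.79187652]
```

View pics/wrist4.png

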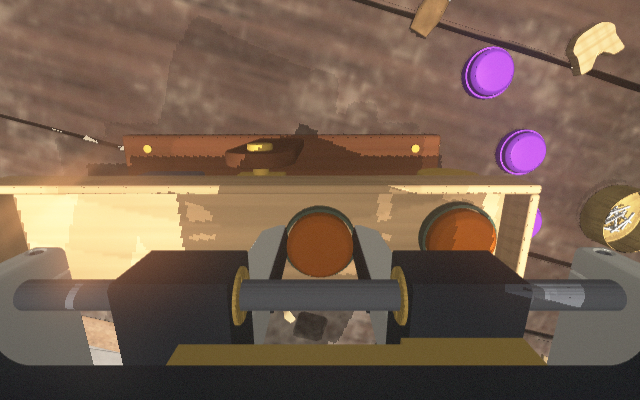

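Call:
send_rows(targets=[{"gripper": 3.5, "x": 0, "y": 0, "z": 0.03, "roll": 0}, {"gripper": 4.4, "x": 0, "y": 0, "z": 0.03, "roll": 0}, {"gripper": 4.9, "x": 0, "y": 0, "z": 0.0, "roll": 0}, {"gripper": 5.4, "x": 0, "y": 0, "z": 0.0, "roll": 0}, {"gripper": 5.4, "x": 0, "y": 0, "z": 0, "roll": 0}, {"gripper": 5.4, "x": 0, "y": 0, "z": 0, "roll": 0}])

```text
time_s: 7.05
tcp_pos: [0.5088, -0.0392, 0.1387]
orientation: [[0.263, -0.965, 0.0], [-0.965, -0.263, -0.0], [0.0, -0.0, -1.0]]
ft_force: [-0.0, 0.7, 0.2]
finger_gap: 0.578
```

Run:
```python
from workcell import env, vision
import cv2, numpy as np
o=env.get_obs();print(o["tcp_pos"],o["ft_force"],o["finger_gap"])
s=vision.snapshot("wrist");cv2.imwrite("pics/wrist5.png",s["color"][:,:,::-1])
```

```text
[ 0.50882302 -0.03922085  0.13865486] [-0.01394889  0.65810184  0.21301399] 0.5775242693226006
```

View pics/wrist5.png

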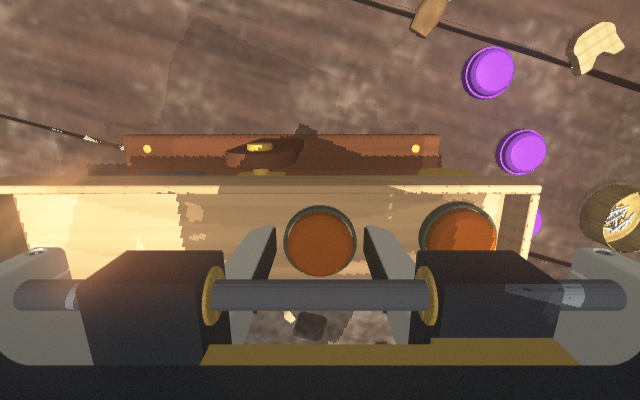

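The cake lies flat at (320,241), free of both fingers. Next: rise straight up.

Call:
send_rows(targets=[{"gripper": 5.4, "x": 0, "y": 0, "z": -0.5, "roll": 0}, {"gripper": 5.4, "x": 0, "y": 0, "z": -2, "roll": 0}, {"gripper": 5.4, "x": 0, "y": 0, "z": -4, "roll": 0}, {"gripper": 5.4, "x": 0, "y": 0, "z": -6.5, "roll": 0}, {"gripper": 5.4, "x": 0, "y": 0, "z": -8, "roll": 0}, {"gripper": 5.4, "x": 0, "y": 0, "z": -8, "roll": 0}])

```text
time_s: 7.85
tcp_pos: [0.5092, -0.0393, 0.2201]
orientation: [[0.263, -0.965, 0.002], [-0.965, -0.263, -0.0], [0.001, -0.002, -1.0]]
ft_force: [-0.3, -0.6, -0.6]
finger_gap: 0.579
```

Run:
```python
from workcell import env, vision
import cv2, numpy as np
from h import *
o=env.get_obs();R=o["orientation"];print(o["tcp_pos"],o["ft_force"],o["finger_gap"])
C=np.array([.4996,-.0044]);u=np.array([-.2605,.9655]);v=np.array([-.9655,-.2605])
T=C+.188*u; d=np.array([*T,.165])-o["tcp_pos"];print(T,R.T@d*100)
for n in ["wrist","top"]:
    s=vision.snapshot(n);cv2.imwrite(f"pics/{n}6.png",s["color"][:,:,::-1])
    for c,st,m in blobs(s,(5,150,90),(16,255,255),100):
        P=onz(s,c,.142)[:2]-C; print(n,c,st[4],"local",(P@u).round(4),(P@v).round(4))
```

```text
[ 0.50923601 -0.03925276  0.2201166 ] [-0.28647631 -0.56745851 -0.56471779] 0.5793238144282112
[0.450626 0.177114] [-2.24209086e+01 -1.94657939e-02  5.49344538e+00]
wrist [223.8 139.6] 199 local 0.0409 -0.0559
wrist [ 75.6 174.8] 108 local 0.1661 -0.027
wrist [416.3 202.5] 1631 local -0.1188 -0.0034
wrist [319.2 205.3] 1580 local -0.036 -0.0008
top [203.1  36.7] 320 local 0.085 -0.4456
top [339.  105.8] 169 local -0.1677 -0.2099
```

View pics/wrist6.png

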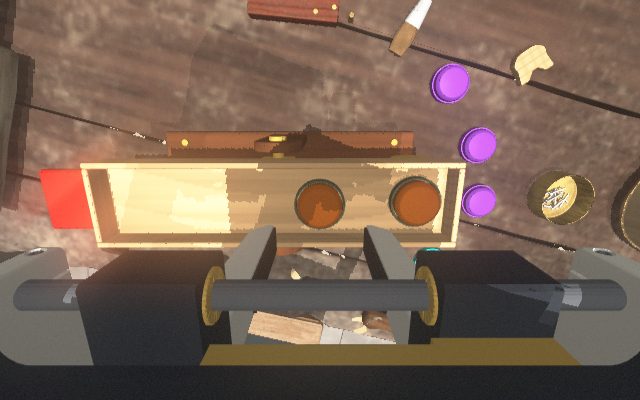

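The wrist view shows the cakes at (319,205) and (416,202), i.e. local x -0.036 and -0.119, with y within 4 mm of the centre. Next: close the fingers, move over the tab and turn by 90°.

Call:
send_rows(targets=[{"gripper": 3, "x": -2, "y": 0, "z": 0, "roll": -9}, {"gripper": 1, "x": -5, "y": 0, "z": 0, "roll": -18}, {"gripper": 0, "x": -8, "y": 0, "z": 0, "roll": -28}, {"gripper": 0, "x": -11, "y": 0, "z": 0, "roll": -38}, {"gripper": 0, "x": -14, "y": 0, "z": 0, "roll": -48}, {"gripper": 0, "x": -17, "y": 0, "z": 0, "roll": -58}, {"gripper": 0, "x": -20, "y": 0, "z": 0, "roll": -68}, {"gripper": 0, "x": -21.5, "y": 0, "z": 0, "roll": -78}, {"gripper": 0, "x": -22.4, "y": 0, "z": 0, "roll": -86}, {"gripper": 0, "x": -22.4, "y": 0, "z": 0, "roll": -90}], squeeze=10)

```text
time_s: 9.2
tcp_pos: [0.4495, 0.1774, 0.2175]
orientation: [[0.964, 0.267, -0.002], [0.267, -0.964, -0.0], [-0.002, -0.0, -1.0]]
ft_force: [0.5, 0.3, -0.2]
finger_gap: 0.006
```

Call:
send_rows(targets=[{"gripper": 0, "x": 0, "y": 0, "z": 2.5, "roll": 0}, {"gripper": 0, "x": 0, "y": 0, "z": 5, "roll": 0}, {"gripper": 0, "x": 0, "y": 0, "z": 6, "roll": 0}, {"gripper": 0, "x": 0, "y": 0, "z": 6, "roll": 0}])

```text
time_s: 9.7
tcp_pos: [0.4497, 0.1768, 0.1581]
orientation: [[0.965, 0.263, -0.001], [0.263, -0.965, -0.0], [-0.001, 0.0, -1.0]]
ft_force: [-0.6, 0.3, 0.2]
finger_gap: 0.007
```

Run:
```python
from workcell import env, vision
import cv2, numpy as np
from h import *
o=env.get_obs();R=o["orientation"];print(o["tcp_pos"],o["ft_force"],o["finger_gap"],R.round(3).tolist(),o["q"].round(1))
C=np.array([.4996,-.0044]);u=np.array([-.2605,.9655]);v=np.array([-.9655,-.2605])
d=o["tcp_pos"][:2]-C;print("local",d@u,d@v)
for n in ["wrist","scene"]:
    s=vision.snapshot(n);cv2.imwrite(f"pics/{n}7.png",s["color"][:,:,::-1])
```

```text
[0.44969188 0.17683864 0.15808842] [-0.5750788   0.25229231  0.20230406] 0.007318843635193708 [[0.965, 0.263, -0.001], [0.263, -0.965, -0.0], [-0.001, 0.0, -1.0]] [ 18.4 -16.4 110.6   0.   85.9   3.2]
local 0.18798697077738705 0.000973619957694741
```

View pics/wrist7.png

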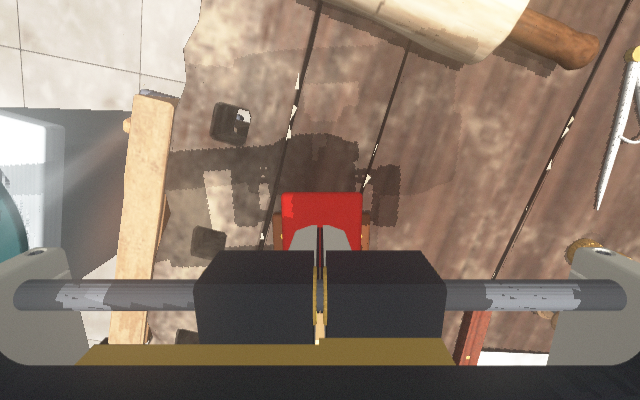

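View pics/scene7.png

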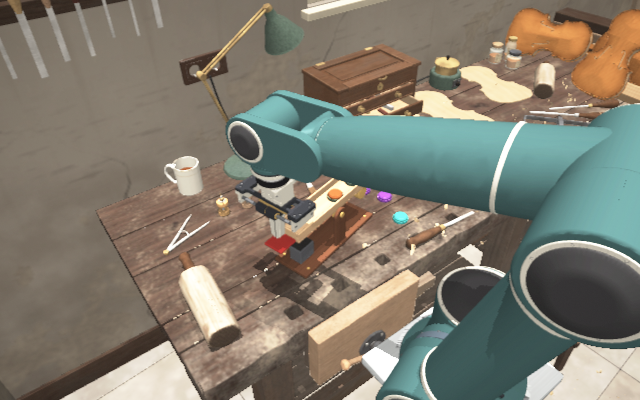

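In the wrist view the closed fingers are over the middle of the red tab, which shows at (320,220), and the wall is clear. Next: approach to contact.

Call:
send_rows(targets=[{"gripper": 0, "x": 0, "y": 0, "z": 1.2, "roll": 0}, {"gripper": 0, "x": 0, "y": 0, "z": 1.8, "roll": 0}, {"gripper": 0, "x": 0, "y": 0, "z": 2.1, "roll": 0}, {"gripper": 0, "x": 0, "y": 0, "z": 2.3, "roll": 0}, {"gripper": 0, "x": 0, "y": 0, "z": 2.5, "roll": 0}, {"gripper": 0, "x": 0, "y": 0, "z": 2.7, "roll": 0}])

```text
time_s: 10.55
tcp_pos: [0.4499, 0.1771, 0.1321]
orientation: [[0.965, 0.263, 0.0], [0.263, -0.965, 0.001], [0.0, -0.0, -1.0]]
ft_force: [-4.2, 1.7, 5.4]
finger_gap: 0.006
```

Call:
send_rows(targets=[{"gripper": 0, "x": 0, "y": 0, "z": 0.2, "roll": 0}, {"gripper": 0, "x": 0, "y": 0, "z": 0.5, "roll": 0}, {"gripper": 0, "x": 0, "y": 0, "z": 0.9, "roll": 0}, {"gripper": 0, "x": 0, "y": 0, "z": 1.2, "roll": 0}, {"gripper": 0, "x": 0, "y": 0, "z": 1.5, "roll": 0}, {"gripper": 0, "x": 0, "y": 0, "z": 1.5, "roll": 0}])

```text
time_s: 11.3
tcp_pos: [0.45, 0.1772, 0.117]
orientation: [[0.965, 0.263, 0.0], [0.263, -0.965, 0.001], [0.0, -0.0, -1.0]]
ft_force: [-3.9, 1.4, 4.6]
finger_gap: 0.005
```

Call:
send_rows(targets=[{"gripper": 0, "x": -0.05, "y": 0.02, "z": 0.3, "roll": 0}, {"gripper": 0, "x": -0.1, "y": 0.05, "z": 0.7, "roll": 0}, {"gripper": 0, "x": -0.1, "y": 0.1, "z": 1.1, "roll": 0}, {"gripper": 0, "x": -0.1, "y": 0.15, "z": 1.5, "roll": 0}, {"gripper": 0, "x": -0.1, "y": 0.2, "z": 1.9, "roll": 0}, {"gripper": 0, "x": -0.1, "y": 0.26, "z": 2.3, "roll": 0}, {"gripper": 0, "x": -0.1, "y": 0.33, "z": 2.7, "roll": 0}, {"gripper": 0, "x": -0.1, "y": 0.4, "z": 3.1, "roll": 0}, {"gripper": 0, "x": -0.1, "y": 0.45, "z": 3.4, "roll": 0}, {"gripper": 0, "x": -0.1, "y": 0.46, "z": 3.5, "roll": 0}])

```text
time_s: 12.55
tcp_pos: [0.4506, 0.1723, 0.0819]
orientation: [[0.965, 0.263, 0.001], [0.263, -0.965, 0.0], [0.001, -0.0, -1.0]]
ft_force: [4.1, 2.7, 5.1]
finger_gap: 0.008
```

Run:
```python
from workcell import env, vision
import cv2, numpy as np
o=env.get_obs();print(o["tcp_pos"],o["ft_force"])
s=vision.snapshot("scene");cv2.imwrite("pics/scene8.png",cv2.resize(s["color"][140:290,220:400,::-1],None,fx=4,fy=4,interpolation=cv2.INTER_CUBIC))
s=vision.snapshot("top");cv2.imwrite("pics/top8.png",cv2.resize(s["color"][150:280,180:480,::-1],None,fx=2.6,fy=2.6))
```

```text
[0.45064094 0.17231149 0.08194466] [4.06324545 2.67487026 5.10591343]
```

View pics/scene8.png

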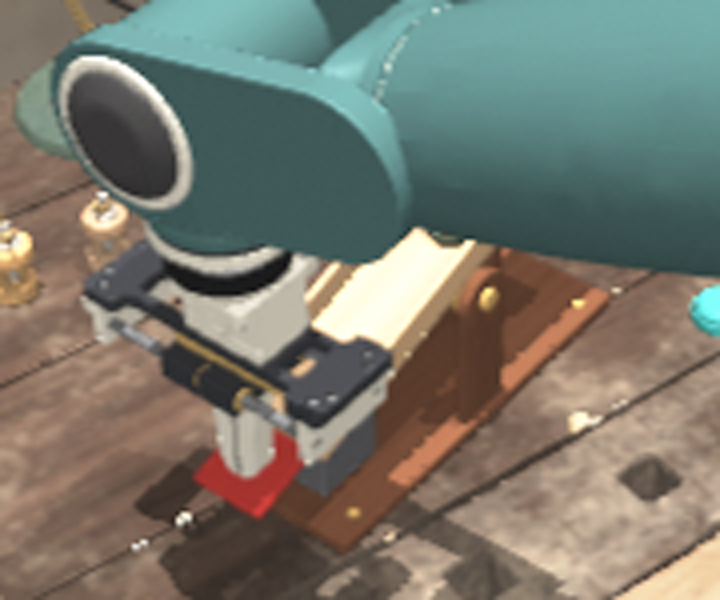

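View pics/top8.png

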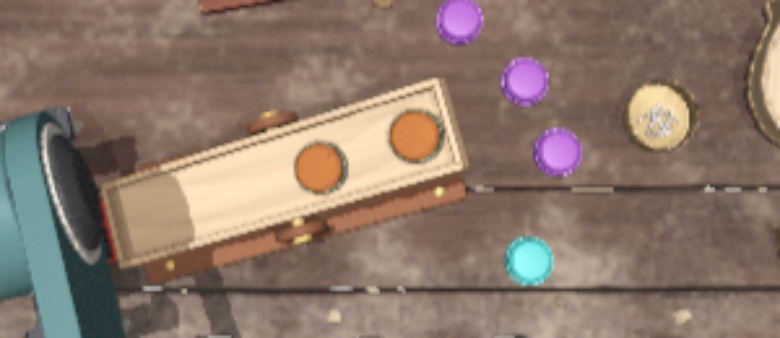

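Top view: the trough is tilted and both cakes are still in the loading half, at (300,213) and (339,202). The finger sits well on the tab. I'll relieve the sideways friction and go on.

Call:
send_rows(targets=[{"gripper": 0, "x": 0.03, "y": 0.08, "z": 0.3, "roll": 0}, {"gripper": 0, "x": 0.05, "y": 0.17, "z": 0.7, "roll": 0}, {"gripper": 0, "x": 0.05, "y": 0.27, "z": 1.0, "roll": 0}, {"gripper": 0, "x": 0.05, "y": 0.36, "z": 1.3, "roll": 0}, {"gripper": 0, "x": 0.05, "y": 0.46, "z": 1.6, "roll": 0}, {"gripper": 0, "x": 0.05, "y": 0.5, "z": 1.8, "roll": 0}])

```text
time_s: 13.4
tcp_pos: [0.452, 0.1673, 0.0635]
orientation: [[0.965, 0.263, -0.0], [0.263, -0.965, -0.0], [-0.0, 0.0, -1.0]]
ft_force: [2.1, -0.9, 5.9]
finger_gap: 0.006
```

Run:
```python
from workcell import env, vision
import cv2, numpy as np
o=env.get_obs();print(o["tcp_pos"],o["ft_force"])
s=vision.snapshot("top");cv2.imwrite("pics/top9.png",cv2.resize(s["color"][150:280,180:480,::-1],None,fx=2.6,fy=2.6))
```

```text
[0.45201714 0.16732321 0.0634826 ] [ 2.11466308 -0.85150674  5.88884199]
```

View pics/top9.png

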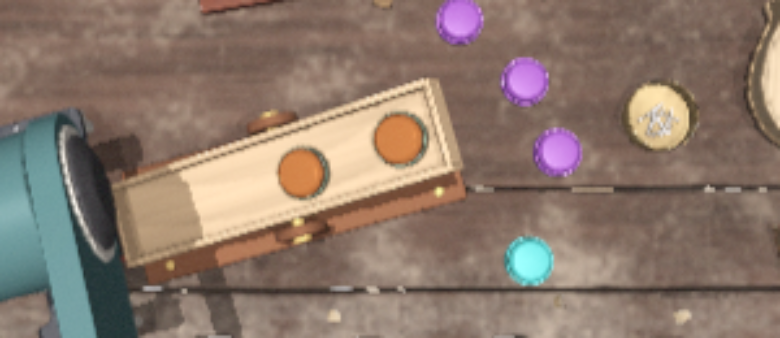

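The cakes are starting to slide, now at crop (302,172) and (400,139). The stop should be near TCP z 0.058.

Call:
send_rows(targets=[{"gripper": 0, "x": 0, "y": 0.06, "z": 0.15, "roll": 0}, {"gripper": 0, "x": 0, "y": 0.12, "z": 0.3, "roll": 0}, {"gripper": 0, "x": 0, "y": 0.16, "z": 0.4, "roll": 0}])

```text
time_s: 13.82
tcp_pos: [0.4524, 0.1658, 0.0596]
orientation: [[0.965, 0.263, -0.0], [0.263, -0.965, -0.0], [-0.0, 0.0, -1.0]]
ft_force: [0.3, 1.4, 4.8]
finger_gap: 0.002
```

Call:
send_rows(targets=[{"gripper": 0, "x": 0, "y": 0.04, "z": 0.1, "roll": 0}])

```text
time_s: 13.95
tcp_pos: [0.4526, 0.1656, 0.0589]
orientation: [[0.965, 0.263, 0.0], [0.263, -0.965, 0.0], [0.0, -0.0, -1.0]]
ft_force: [-3.5, 1.8, 12.5]
finger_gap: 0.005
```

Call:
send_rows(targets=[{"gripper": 0, "x": 0, "y": 0.04, "z": 0.08, "roll": 0}])

```text
time_s: 14.08
tcp_pos: [0.4527, 0.1655, 0.0586]
orientation: [[0.965, 0.263, 0.0], [0.263, -0.965, 0.001], [0.0, -0.001, -1.0]]
ft_force: [-6.4, 3.8, 17.9]
finger_gap: 0.006
```

The stop is reached and the force is 17.9 N, so I ease back a little and hold.

Call:
send_rows(targets=[{"gripper": 0, "x": -0.02, "y": 0, "z": -0.05, "roll": 0}])

```text
time_s: 14.2
tcp_pos: [0.4526, 0.1655, 0.059]
orientation: [[0.965, 0.263, 0.0], [0.263, -0.965, 0.001], [0.001, -0.001, -1.0]]
ft_force: [-2.4, 5.3, 10.0]
finger_gap: 0.001
```

Call:
send_rows(targets=[{"gripper": 0, "x": 0, "y": 0, "z": 0, "roll": 0}, {"gripper": 0, "x": 0, "y": 0, "z": 0, "roll": 0}])

```text
time_s: 14.45
tcp_pos: [0.4526, 0.1656, 0.059]
orientation: [[0.965, 0.263, 0.0], [0.263, -0.965, 0.001], [0.001, -0.001, -1.0]]
ft_force: [-1.4, 3.0, 12.1]
finger_gap: 0.0
```

Run:
```python
from workcell import env, vision
import cv2, numpy as np
o=env.get_obs();print(o["tcp_pos"],o["ft_force"])
s=vision.snapshot("top");cv2.imwrite("pics/top10.png",cv2.resize(s["color"][150:280,180:480,::-1],None,fx=2.6,fy=2.6))
s=vision.snapshot("scene");cv2.imwrite("pics/scene10.png",cv2.resize(s["color"][140:290,220:400,::-1],None,fx=4,fy=4,interpolation=cv2.INTER_CUBIC))
```

```text
[0.45258491 0.16555456 0.05899147] [-1.41701188  3.01275422 12.11201496]
```

View pics/top10.png

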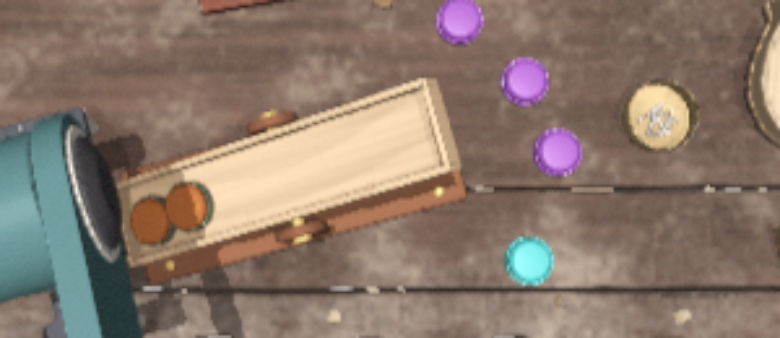

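View pics/scene10.png

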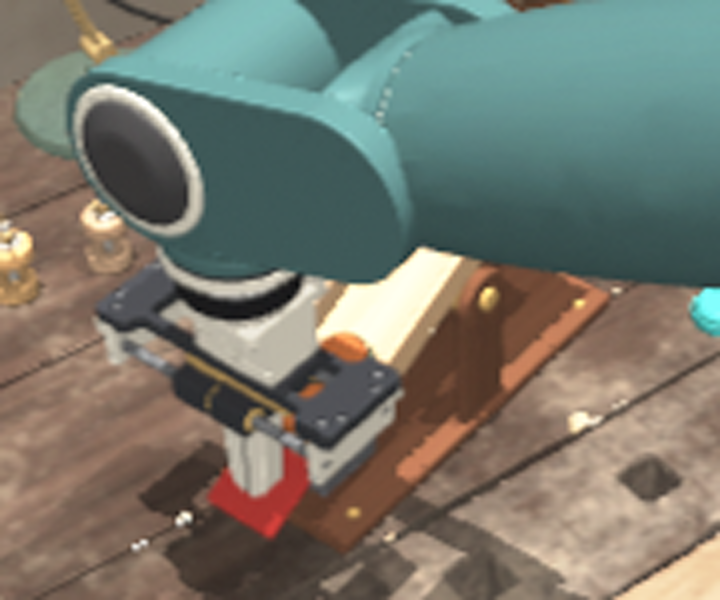

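Both cakes have slid to the tab end, at crop (151,221) and (187,206). They look close together, so I check the spacing on the tilted plane before going on.

Run:
```python
from workcell import env, vision
import cv2, numpy as np
from h import *
o=env.get_obs();print(o["tcp_pos"],o["ft_force"])
C=np.array([.4996,-.0044,.115]);u=np.array([-.2605,.9655,0]);v=np.array([-.9655,-.2605,0]);z=np.array([0,0,1.])
s=vision.snapshot("top")
cv2.imwrite("pics/top11.png",cv2.resize(s["color"][205:260,215:285,::-1],None,fx=10,fy=10,interpolation=cv2.INTER_CUBIC))
th=.442; X=np.cos(th)*u-np.sin(th)*z; N=np.sin(th)*u+np.cos(th)*z
hsv=cv2.cvtColor(s["color"],cv2.COLOR_RGB2HSV)
for uv in [(180+151/2.6,150+221/2.6),(180+187/2.6,150+206/2.6)]:
    O,d=ray(s,uv); h=.011+.016; t=((C+h*N-O)@N)/(d@N); P=O+t*d-C; print(uv,P@X,P@v)
```

```text
[0.45261994 0.16552548 0.05902284] [-2.77780592  2.67497816 11.34895214]
(238.07692307692307, 235.0) 0.12549301267297716 0.003301212862289823
(251.9230769230769, 229.23076923076923) 0.0858423525557052 0.0002900359707146871
```

View pics/top11.png

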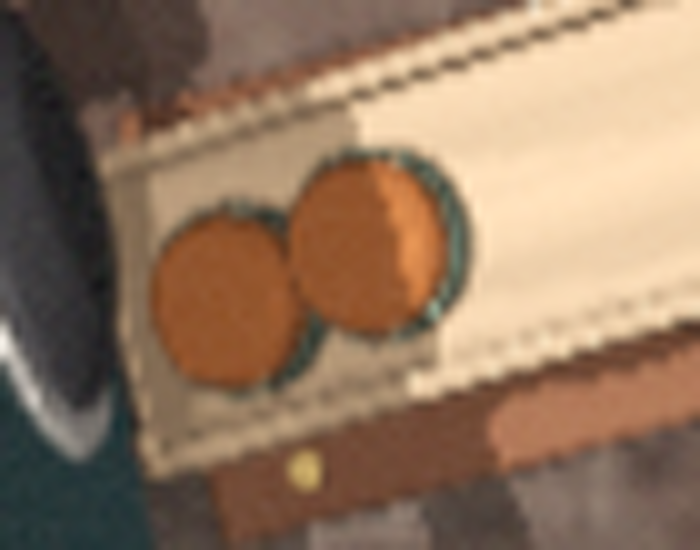

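Spacing is 40 mm (hard bodies touching) at local x 0.125 and 0.086, both flat and past 65 mm. I hold a bit longer, then raise slowly along the arc.

Call:
send_rows(targets=[{"gripper": 0, "x": 0, "y": 0, "z": 0, "roll": 0}, {"gripper": 0, "x": 0, "y": 0, "z": 0, "roll": 0}, {"gripper": 0, "x": 0, "y": 0, "z": 0, "roll": 0}, {"gripper": 0, "x": 0, "y": 0, "z": 0, "roll": 0}, {"gripper": 0, "x": 0, "y": 0, "z": 0, "roll": 0}])

```text
time_s: 15.22
tcp_pos: [0.4526, 0.1655, 0.059]
orientation: [[0.965, 0.263, 0.0], [0.263, -0.965, 0.001], [0.001, -0.001, -1.0]]
ft_force: [-2.1, 3.9, 11.2]
finger_gap: 0.003
```

Call:
send_rows(targets=[{"gripper": 0, "x": 0, "y": -0.02, "z": -0.05, "roll": 0}, {"gripper": 0, "x": 0, "y": -0.05, "z": -0.15, "roll": 0}, {"gripper": 0, "x": 0, "y": -0.13, "z": -0.35, "roll": 0}, {"gripper": 0, "x": 0, "y": -0.22, "z": -0.6, "roll": 0}, {"gripper": 0, "x": 0, "y": -0.3, "z": -0.85, "roll": 0}, {"gripper": 0, "x": 0, "y": -0.38, "z": -1.1, "roll": 0}, {"gripper": 0, "x": 0, "y": -0.46, "z": -1.35, "roll": 0}, {"gripper": 0, "x": 0, "y": -0.53, "z": -1.6, "roll": 0}, {"gripper": 0, "x": 0, "y": -0.58, "z": -1.8, "roll": 0}, {"gripper": 0, "x": 0, "y": -0.6, "z": -1.9, "roll": 0}])

```text
time_s: 16.48
tcp_pos: [0.4509, 0.1711, 0.0775]
orientation: [[0.965, 0.263, 0.0], [0.263, -0.965, 0.0], [0.0, -0.0, -1.0]]
ft_force: [1.2, 4.2, 4.0]
finger_gap: 0.004
```

Call:
send_rows(targets=[{"gripper": 0, "x": 0, "y": -0.05, "z": -0.2, "roll": 0}, {"gripper": 0, "x": 0, "y": -0.1, "z": -0.45, "roll": 0}, {"gripper": 0, "x": 0, "y": -0.15, "z": -0.7, "roll": 0}, {"gripper": 0, "x": 0, "y": -0.2, "z": -0.95, "roll": 0}, {"gripper": 0, "x": 0, "y": -0.25, "z": -1.2, "roll": 0}, {"gripper": 0, "x": 0, "y": -0.29, "z": -1.45, "roll": 0}, {"gripper": 0, "x": 0, "y": -0.33, "z": -1.7, "roll": 0}, {"gripper": 0, "x": 0, "y": -0.37, "z": -1.95, "roll": 0}, {"gripper": 0, "x": 0, "y": -0.4, "z": -2.2, "roll": 0}, {"gripper": 0, "x": 0, "y": -0.43, "z": -2.45, "roll": 0}])

```text
time_s: 17.73
tcp_pos: [0.4496, 0.1751, 0.102]
orientation: [[0.965, 0.263, -0.0], [0.263, -0.965, 0.0], [-0.0, -0.0, -1.0]]
ft_force: [-0.3, 4.9, 3.4]
finger_gap: 0.006
```

Call:
send_rows(targets=[{"gripper": 0, "x": 0, "y": -0.02, "z": -0.25, "roll": 0}, {"gripper": 0, "x": 0, "y": -0.04, "z": -0.5, "roll": 0}, {"gripper": 0, "x": 0, "y": -0.05, "z": -0.75, "roll": 0}, {"gripper": 0, "x": 0, "y": -0.07, "z": -1.0, "roll": 0}, {"gripper": 0, "x": 0, "y": -0.08, "z": -1.25, "roll": 0}, {"gripper": 0, "x": 0, "y": -0.09, "z": -1.5, "roll": 0}, {"gripper": 0, "x": 0, "y": -0.09, "z": -1.75, "roll": 0}, {"gripper": 0, "x": 0, "y": -0.09, "z": -2.0, "roll": 0}, {"gripper": 0, "x": 0, "y": -0.09, "z": -2.2, "roll": 0}, {"gripper": 0, "x": 0, "y": -0.09, "z": -2.4, "roll": 0}])

```text
time_s: 18.98
tcp_pos: [0.4495, 0.1759, 0.126]
orientation: [[0.965, 0.263, -0.0], [0.263, -0.965, -0.0], [-0.0, 0.0, -1.0]]
ft_force: [-2.3, 4.3, 4.2]
finger_gap: 0.007
```

Run:
```python
from workcell import env, vision
import cv2, numpy as np
o=env.get_obs();print(o["tcp_pos"],o["ft_force"])
s=vision.snapshot("top");cv2.imwrite("pics/top12.png",cv2.resize(s["color"][150:280,180:480,::-1],None,fx=2.6,fy=2.6))
```

```text
[0.44949393 0.17592861 0.12596219] [-2.2938628   4.30005225  4.21275904]
```

View pics/top12.png

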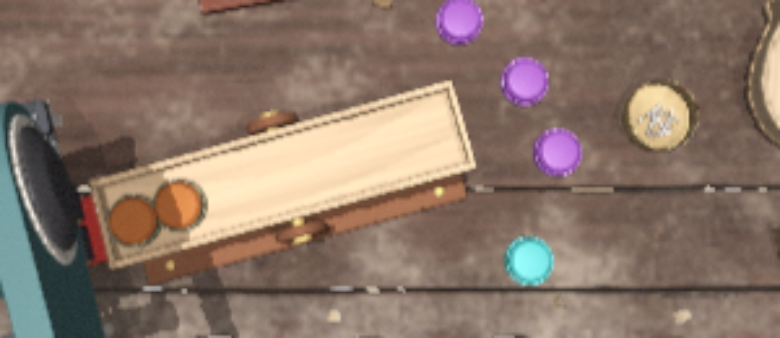

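The cakes are staying at the tab end, at crop (132,220) and (179,205). For the last centimetre I go gently.

Call:
send_rows(targets=[{"gripper": 0, "x": 0, "y": 0, "z": -0.2, "roll": 0}, {"gripper": 0, "x": 0, "y": 0, "z": -0.4, "roll": 0}, {"gripper": 0, "x": 0, "y": 0, "z": -0.55, "roll": 0}, {"gripper": 0, "x": 0, "y": 0, "z": -0.7, "roll": 0}, {"gripper": 0, "x": 0, "y": 0, "z": -0.8, "roll": 0}, {"gripper": 0, "x": 0, "y": 0, "z": -0.9, "roll": 0}, {"gripper": 0, "x": 0, "y": 0, "z": -1.0, "roll": 0}, {"gripper": 0, "x": 0, "y": 0, "z": -1.1, "roll": 0}, {"gripper": 0, "x": 0, "y": 0, "z": -1.2, "roll": 0}])

```text
time_s: 20.15
tcp_pos: [0.4494, 0.176, 0.1375]
orientation: [[0.965, 0.263, -0.0], [0.263, -0.965, 0.0], [-0.0, -0.0, -1.0]]
ft_force: [0.3, 0.4, -0.1]
finger_gap: 0.004
```

Call:
send_rows(targets=[{"gripper": 0, "x": 0, "y": 0, "z": -0.2, "roll": 0}, {"gripper": 0, "x": 0, "y": 0, "z": -1, "roll": 0}, {"gripper": 0, "x": 0, "y": 0, "z": -3, "roll": 0}, {"gripper": 0, "x": 0, "y": 0, "z": -6, "roll": 0}, {"gripper": 0, "x": 0, "y": -2, "z": -8, "roll": 0}, {"gripper": 0, "x": 0, "y": -4, "z": -8, "roll": 0}, {"gripper": 0, "x": 0, "y": -6, "z": -8, "roll": 0}, {"gripper": 0, "x": 0, "y": -7, "z": -8, "roll": 0}, {"gripper": 0, "x": 0, "y": -7, "z": -8, "roll": 0}])

```text
time_s: 21.28
tcp_pos: [0.4311, 0.2438, 0.2185]
orientation: [[0.965, 0.264, 0.0], [0.264, -0.965, 0.0], [0.0, -0.0, -1.0]]
ft_force: [0.2, -0.2, 0.3]
finger_gap: 0.006
```

Run:
```python
from workcell import env, vision
import cv2, numpy as np
from h import *
o=env.get_obs();print(o["tcp_pos"],o["ft_force"],o["time_s"])
C=np.array([.4996,-.0044]);u=np.array([-.2605,.9655]);v=np.array([-.9655,-.2605])
s=vision.snapshot("top");cv2.imwrite("pics/top13.png",cv2.resize(s["color"][150:280,180:480,::-1],None,fx=2.6,fy=2.6))
for c,st,m in blobs(s,(5,150,90),(16,255,255),100):
    P=onz(s,c,.142)[:2]-C; print(c,st[4],"local",(P@u).round(4),(P@v).round(4))
s=vision.snapshot("scene");cv2.imwrite("pics/scene13.png",cv2.resize(s["color"][140:290,220:400,::-1],None,fx=4,fy=4,interpolation=cv2.INTER_CUBIC))
```

```text
[0.43107129 0.24376618 0.2184661 ] [ 0.17388853 -0.17832246  0.34781985] 21.275
[203.2  36.7] 323 local 0.0848 -0.4455
[338.9 105.8] 174 local -0.1675 -0.2099
[239.1 231.4] 512 local 0.111 0.0011
```

View pics/top13.png

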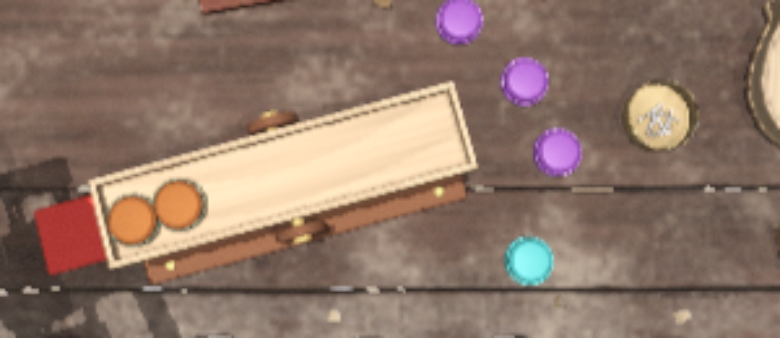

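View pics/scene13.png

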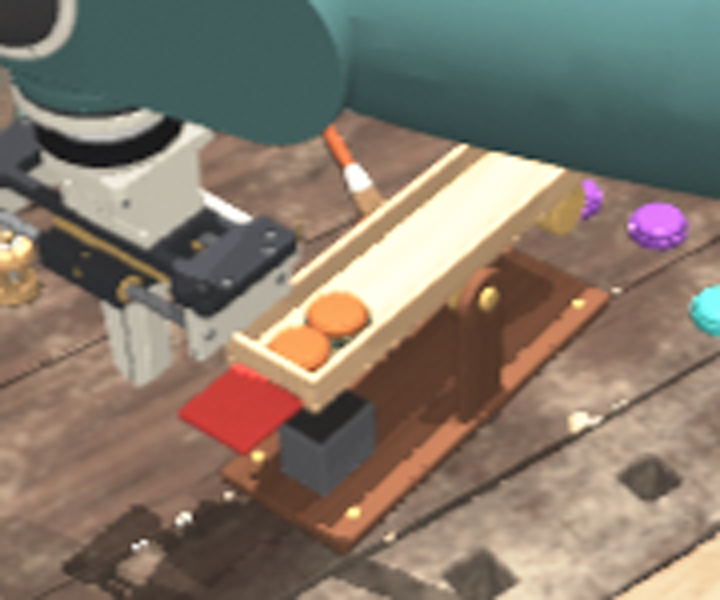

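The trough is level at its starting pixels, both cakes lie at the tab end (merged blob centre at local x 0.111), the stop block corner is at its old pixel within reading error, and the tin has not moved. The arm is clear.

```bash
python3 -c "
from workcell import env
print(env.sign_off())"
```

```text
the job is handed in; nothing more can be done
None
```

The job is done and handed in at about 21 s; the hand-in gave no verdict.

- **Loading:** I put the bench cake flat in the loading half of the trough, about 83 mm from the cake already there. The fingers stayed clear of that cake.
- **Pressing:** I pushed the red tab down to the stop block. The highest reading was 17.9 N upward, about 19.4 N with sideways friction, so under the 22 N limit. I then held at about 11–12 N for roughly 1 s, until both cakes had slid to the tab end by themselves.
- **Return:** The trough came back to level under the finger at about 0.1 rad/s, with both cakes staying at the tab end.

**Last checks:**
- The trough is at its original level position and the arm touches nothing.
- Both cakes lie flat at the tab end. While tilted they measured 125 and 86 mm past the hinge. In the last picture they merged into one blob centred at 111 mm, so I did not get separate final figures.
- The stop block is at its old place within picture accuracy (about 2 px), and the tin is where it was.

I read sideways forces of 2–6 N during the push and return, which I took for friction of the finger on the tab. No check failed.

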